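Turn a four-way tube rack to its sample-tube side and dock it in the tray corner

TASK

The four-way tube rack on the spill tray is needed for sample tubes but lies the wrong way up: roll it over its long edges, without picking it up off the tray, until the side with the single row of five sample-tube holes faces up. Then push it snugly into the far right corner of the tray, one long side flush along the right rim and its far end flush against the far rim, and leave the bottle, the cup and the timer where they are.

Things in the scene. Friction and masses are not known exactly. Their poses are not given: they have to be found in the camera images.
- rack_center (a point): Centre of the four-way tube rack: hollow white plastic bar of square section, 140 mm long (its own x) by 54 x 54 mm, 0.24 kg, edges slightly rounded. It starts in the middle of the tray, wanted side underneath (own z down), centre 27 mm above the tray floor, length towards the far rim within 0.25 rad. Two quarter turns to the left or right bring the wanted side up. Either end may be foremost.
- tube_side (a point): Centre of the wanted side of the rack (27 mm from its centre along own +z, which points out of it): a single row of five 16 mm sample-tube holes. The other long sides: own +y three 30 mm holes in a row, -z two rows of six 11 mm holes, -y three rows of nine 7 mm holes.
- tray_corner (a point): Far right inside corner of the fixed spill tray, on the tray floor (5 mm above the counter). Axes: x along the right rim away from the robot (far rim at x = 0), y along the far rim to the left (right rim at y = 0), z up; the inside reaches to x = -0.25, y = 0.40. The rim is 5 mm thick and stands 15 mm above the tray floor, so fingertips higher than that pass over it.
- tray: Fixed grey plastic spill tray, 250 x 400 mm inside, with a ribbed dark rubber liner; origin under its centre on the counter. Friction of rack on liner about 0.9 (0.75 to 1.1): pushed near its top edge the rack tips about its far lower edge, and past the balance point it falls over by itself; pushed below 20 mm (fingers leaning, tips first) it slides.
- dropper_bottle: Small dropper bottle with a red cap standing loose on the left part of the tray, 30 mm across, 91 mm high; origin at the centre of its foot. To be left alone.
- specimen_cup: Clear open plastic cup standing loose on the left part of the tray, 50 mm across, 79 mm high; origin at the centre of its foot. To be left alone.
- timer: Small digital bench timer lying on the counter to the left of the tray, 58 x 62 x 20 mm; origin at the centre of its underside. To be left alone.

How it is judged:
By the outcome, as a careful person would: the job done as asked, in the order asked, and still so for the second after the job is handed in, with the robot touching nothing.
It also fails if it takes over 72 s, if anything falls off the work surface, if the arm or the gripper's body presses on something with over 40 N, if the wrist force passes 120 N, or if a joint passes its speed limit or range.

ROBOT

A 6-joint arm with a two-finger parallel gripper is mounted at the origin on a cart in front of the work surface, level with it; the furniture and walls round the work are solid. World frame = base frame: x ahead of the robot, y to its left, z up, the work surface at z = 0. Lengths are in mm, angles in rad, forces in N, time in s.
With the tool pointing down it reaches from about 300 to 775 mm from the base axis. Payload 14.6 kg.
Tool frame: the origin (TCP) lies between the finger pads; the fingertips stand 25 mm ahead of it and the grasp point (between the pads) lies 6 mm ahead of it; z points along the fingers, x is the direction in which the jaws open and shut, and the axes are right-handed (so a half turn about z gives the same grasp; the last joint's range is limited). The gripper opens to 94 mm and grips with 3 to 60 N. Pads are 16 mm wide; open, the fingers measure 119 mm over their backs; the gripper's body (75 mm by 177 mm) begins 78 mm behind the grasp point.
Start: joints at [1.277, 0.3, 1.521, -0, 1.321, -0.067], TCP at [123.671, 535.906, 230.446] pointing down, gripper open.
Joint ranges: [-3.03, 3.03], [-0.79, 2.21], [0.23, 2.52], [-1.04, 4.18], [0, 3.07], [-2.55, 2.55]. Speed limits (rad/s): [2.22, 2.22, 2.57, 3.14, 3.14, 3.14].

INTERFACE

Orientations are given as [roll, pitch, yaw] about the fixed x, y, z axes, in that order (R = Rz(yaw) Ry(pitch) Rx(roll)).
In Python, from cell import manip gives the robot as it stands.
- The arm moves only by the tool apply_moves, never from a script. Its argument "series" is a list of rows, each a list of 3 entries, a list of its own where there are three numbers: the shift along the world's x, y, z in cm, then the turn, a rotation vector about the world's x, y, z in rad, then the opening in per cent of the stroke, from 0 (shut) to 100 (fully open). A call has exactly 10 rows; each row is the pose to reach, as a shift and turn from the pose commanded when the call began; what a row does not reach only later rows make up. A row lasts 1/8 s, in which the tool goes at most 62.5 mm and 10.7 degrees, less where a joint would pass 70% of its speed; a pose out of reach is approached as far as the arm can. A call with a gripper value outside its range is refused whole. The fingers move at their own pace and stop on an object; "grip_force" is the grip in N (left out, the last holds). Time passes only in rows, so rows that repeat a pose let the fingers close, or fill a call up. It gives the time, the measured TCP pose, the force and the opening at its end, in the units of the state.
- manip.read_state(): the state, without advancing time (a new reading comes with each control period).
- manip.camera(name): name is "scene" or "top" or "wrist"; returns (picture, depth): 480x640x3 uint8, red, green, blue; 480x640 float32, mm along the optical axis (not along the pixel's ray), 0 where there is no reading.
- manip.camera_info(name): a dict with "intrinsics" (3x3 intrinsics, pixels), "dist" ([k1, k2, p1, p2, k3] as OpenCV has them; the pictures are not rectified), "extrinsics" (4x4, takes a point from world to camera coordinates); the wrist camera has in their place "hand_eye" (4x4, takes a point from camera to tool coordinates, whose origin is the TCP and whose axes are the tool frame's). Camera axes: x right, y down, z forward; pixel columns grow to the right and rows downward; lengths in mm; the calibration is good to about 2 mm. A picture is of the moment at which its call begins: read the wrist's pose just before it. camera_info takes no time and is no camera call.
- manip.sign_off(): hands the job in, once; it reports no verdict.
The state is a dict: "clock": time; "joints": joint angles; "qd": joint speeds; "effort": joint torques, N m; "eef_pos": TCP position; "eef_rot": TCP orientation; "wrist_force": force on the tool from outside, world axes, zero at the start; "moment": the same for the moment, N m; "finger_gap": finger opening in mm.
Only numpy, scipy, OpenCV 4.12 (cv2) and the standard library are available. Lean on these libraries where they do the work, as an engineer would, in place of code of your own. Each camera call takes 0.05 s, during which the arm holds its last target.

## Working session

There is one attempt and no reset: what is moved stays moved. The work goes in short steps, Python scripts to look and compute and a tool call to move; the robot and the scene stay as the last step left them, time stands still between calls to the robot, and variables do not carry over. Pictures are saved under pics/ and viewed, and the job is handed in when it is done.

Besides the shell and the picture viewer there is one more tool, called by a JSON object that holds its "api" and its "payload". apply_moves: Moves the arm, as the interface text tells. Its arguments: {"type":"object","properties":{"series":{"type":"array","items":{"type":"array"}},"grip_force":{"type":"number"}},"required":["series"]}

```bash
ls; mkdir -p pics; python3 - <<'E'
from cell import manip
import cv2
print(manip.read_state())
for n in ("scene","top"):
    p,d=manip.camera(n); cv2.imwrite(f"pics/{n}0.png",p[:,:,::-1])
    import numpy as np; np.save(f"pics/{n}0.npy",d)
    print(manip.camera_info(n))
E
```

```text
pics
{'clock': 0.0, 'joints': array([ 1.27739030e+00,  3.00471611e-01,  1.52157477e+00,  1.79476936e-05,
        1.32071215e+00, -6.65613689e-02]), 'qd': array([-0.00187616,  0.00021932,  0.0005062 , -0.000792  , -0.00086433,
        0.00210318]), 'effort': array([-1.95786786e-03, -5.31796038e+01, -3.52743423e+01,  7.07262894e-02,
        2.41380930e-02, -2.01233240e-05]), 'eef_pos': array([123.60730764, 535.68965259, 229.88870716]), 'eef_rot': array([-3.14149776e+00,  1.16213752e-03,  1.34394727e+00]), 'wrist_force': array([ 0.92408736, -0.42287825, -0.35204032]), 'moment': array([ 0.0767282 , -0.03225218,  0.02826397]), 'finger_gap': 94.06934189462956}
{'intrinsics': array([[500.11265459,   0.        , 317.68370253],
       [  0.        , 500.11265459, 233.99009377],
       [  0.        ,   0.        ,   1.        ]]), 'dist': array([-0.00716167,  0.        ,  0.        ,  0.        ,  0.        ]), 'extrinsics': array([[ 8.92719595e-01, -4.50594636e-01, -4.02471287e-03,
        -5.29119452e+02],
       [-3.14119514e-01, -6.15881174e-01, -7.22509038e-01,
         7.88143891e+01],
       [ 3.23079952e-01,  6.46262217e-01, -6.91349760e-01,
         8.54465796e+02],
       [ 0.00000000e+00,  0.00000000e+00,  0.00000000e+00,
         1.00000000e+00]])}
{'intrinsics': array([[555.98380425,   0.        , 317.4571952 ],
       [  0.        , 555.98380425, 234.60133545],
       [  0.        ,   0.        ,   1.        ]]), 'dist': array([0.05994011, 0.        , 0.        , 0.        , 0.        ]), 'extrinsics': array([[ 6.68782126e-02, -9.97758251e-01,  2.40363292e-03,
        -1.84524051e+02],
       [-9.75014858e-01, -6.58648354e-02, -2.12150538e-01,
         5.19545969e+02],
       [ 2.11833264e-01,  1.18446709e-02, -9.77234042e-01,
         1.12699939e+03],
       [ 0.00000000e+00,  0.00000000e+00,  0.00000000e+00,
         1.00000000e+00]])}
```

View pics/scene0.png

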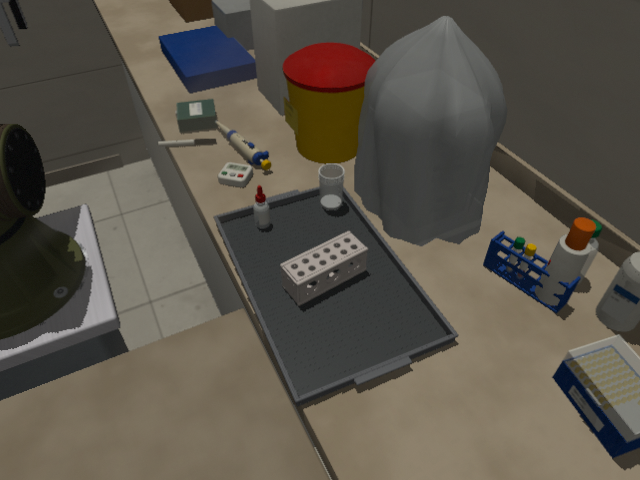

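View pics/top0.png

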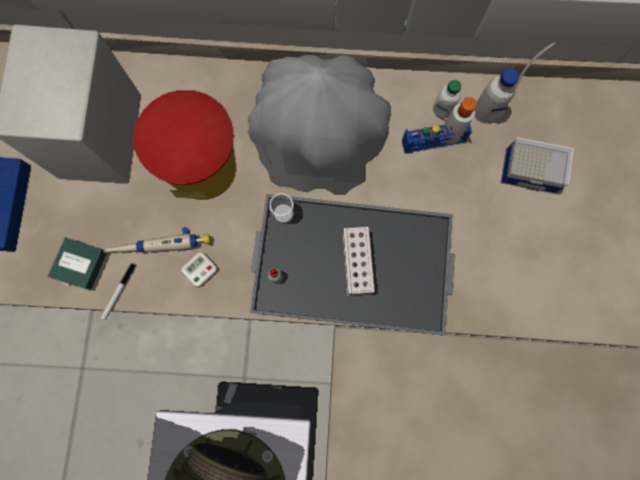

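The top view shows the tray with its far right corner at about (452,215), its near left at (254,312), and the rack from about (344,228) to (374,294). The bottle is at (274,275) and the cup at (282,208). Next I measure these.

```bash
cat > h.py <<'E'
import numpy as np, cv2
from cell import manip
from scipy.spatial.transform import Rotation as Rn
def ray(name,uv):
    I=manip.camera_info(name); K=I["intrinsics"]; E=I["extrinsics"]
    n=cv2.undistortPoints(np.array([[uv]],float),K,np.array(I["dist"]))[0,0]
    R=E[:3,:3]; t=E[:3,3]; return -R.T@t, R.T@np.array([n[0],n[1],1])
def onz(name,uv,z):
    o,d=ray(name,uv); return o+d*(z-o[2])/d[2]
def proj(name,P):
    I=manip.camera_info(name); E=I["extrinsics"]
    return cv2.projectPoints(np.atleast_2d(np.array(P,float)),cv2.Rodrigues(E[:3,:3])[0],E[:3,3],I["intrinsics"],np.array(I["dist"]))[0][:,0]
def cloud(name,d):
    I=manip.camera_info(name); E=I["extrinsics"];K=I["intrinsics"]
    v,u=np.mgrid[:480,:640]; n=cv2.undistortPoints(np.stack([u,v],-1).reshape(-1,1,2).astype(float),K,np.array(I["dist"]))[:,0]
    P=np.c_[n,np.ones(len(n))]*d.reshape(-1,1)
    W=(P-E[:3,3])@E[:3,:3]; W[d.ravel()<=0]=np.nan
    return W.reshape(480,640,3)
E
python3 - <<'E'
from h import *
p=cv2.imread("pics/top0.png")
c=p[185:340,240:465]; cv2.imwrite("pics/top0c.png",cv2.resize(c,None,fx=3.5,fy=3.5,interpolation=cv2.INTER_CUBIC))
W=cloud("top",np.load("pics/top0.npy"))
for n,uv in dict(fl=(267,197),fr=(452,215),nl=(253,312),nr=(444,331)).items(): print(n,onz("top",uv,20).round(1))
for uv in [(359,261),(400,280),(452,214),(282,208),(274,275),(200,268),(500,260)]: print(uv,W[uv[1],uv[0]].round(1))
m=(W[...,2]>50)&(W[...,2]<70); m[:, :335]=0; m[:,385:]=0; m[:220]=0;m[300:]=0
Q=W[m]; print(len(Q),np.median(Q[:,2])); r=cv2.minAreaRect(Q[:,:2].astype(np.float32)); print(r)
E
```

```text
fl [616.4 -31.1  20. ]
fr [ 602.7 -441.7   20. ]
nl [361.4 -23.4  20. ]
nr [ 349.3 -428.5   20. ]
(359, 261) [ 480.4 -240.5   52.9]
(400, 280) [ 452.9 -335.     4.6]
(452, 214) [ 609.8 -445.8    2.2]
(282, 208) [595.7 -65.7  11.3]
(274, 275) [435.2 -66.2  78.4]
(200, 268) [447.4  98.5  23.1]
(500, 260) [ 512.6 -551.8    1.8]
1451 58.93513407478608
((483.2942199707031, -238.66421508789062), (140.55026245117188, 54.36128234863281), 7.660889148712158)
```

View pics/top0c.png

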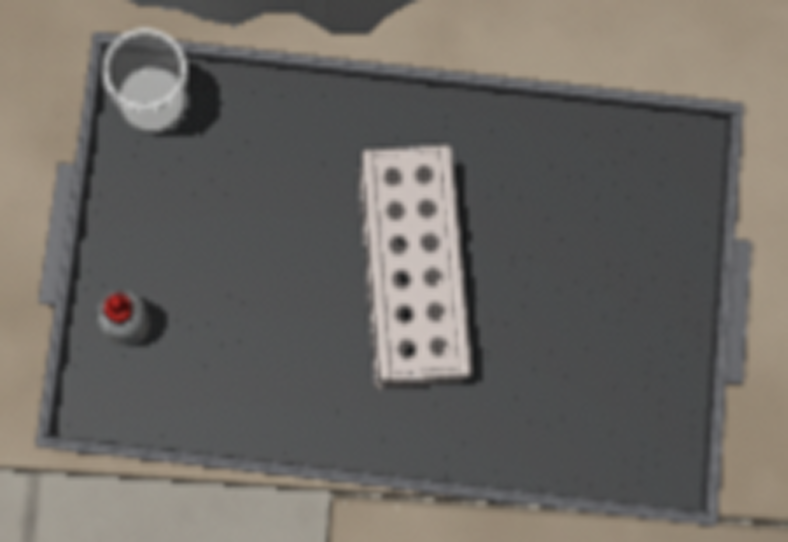

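The side facing up has two rows of six holes, so the wanted side is underneath. The rack centre is at about (483,-239) with yaw +0.134, and the tray yaw is about -0.03. The plan is to roll right (−y) twice with the jaws open along the rack, then slide it right and then away.

{"api": "apply_moves", "payload": {"series": [[[2.7,-5.5,0],[0,0,-0.12],100],[[5.4,-11,0],[0,0,-0.24],100],[[8.1,-16.5,0],[0,0,-0.36],100],[[10.8,-22,0],[0,0,-0.48],100],[[13.5,-27.5,0],[0,0,-0.6],100],[[16.2,-33,0],[0,0,-0.72],100],[[18.9,-38.5,0],[0,0,-0.84],100],[[21.6,-44,0],[0,0,-0.96],100],[[24.3,-49.5,0],[0,0,-1.08],100],[[27,-55,0],[0,0,-1.21],100]]}}

```text
clock: 1.35
eef_pos: [394.1, -16.2, 230.5]
eef_rot: [-3.142, -0.0, 0.129]
wrist_force: [1.2, 0.2, 0.3]
finger_gap: 94.0
```

```bash
python3 - <<'E'
from h import *
p=cv2.imread("pics/top0.png")
c=p[205:235,425:465]; cv2.imwrite("pics/cor.png",cv2.resize(c,None,fx=16,fy=16,interpolation=cv2.INTER_CUBIC))
p=cv2.imread("pics/scene0.png")
c=p[225:310,270:380]; cv2.imwrite("pics/rk.png",cv2.resize(c,None,fx=6,fy=6,interpolation=cv2.INTER_CUBIC))
E
```

```text
(no output)
```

View pics/cor.png

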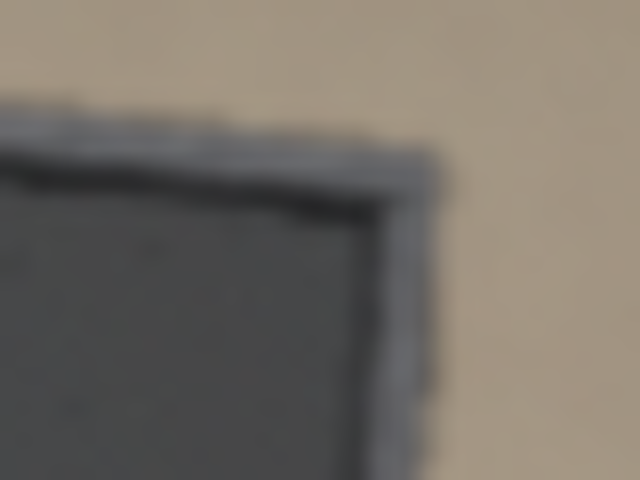

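View pics/rk.png

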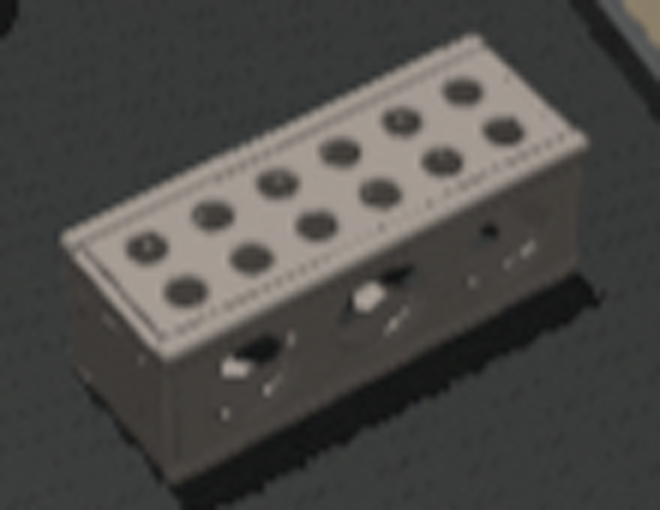

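The corner crop puts the inner far right corner at pixel (449,217). The scene crop shows the three 30 mm holes on the right face, so the left face has the 7 mm holes. I'll approach the left face and go down.

{"api": "apply_moves", "payload": {"series": [[[2.4,-4.8,0],[0,0,0],100],[[4.8,-9.8,0],[0,0,0],100],[[7.2,-14.6,0],[0,0,0],100],[[8.1,-16.3,-2],[0,0,0],100],[[8.1,-16.3,-7],[0,0,0],100],[[8.1,-16.3,-11],[0,0,0],100],[[8.1,-16.3,-14],[0,0,0],100],[[8.1,-16.3,-15.4],[0,0,0],100],[[8.1,-16.3,-15.4],[0,0,0],100],[[8.1,-16.3,-15.4],[0,0,0],100]]}}

```text
clock: 2.6
eef_pos: [475.2, -177.3, 77.6]
eef_rot: [3.141, -0.001, 0.134]
wrist_force: [-0.1, -0.1, -0.0]
finger_gap: 94.0
```

```bash
python3 - <<'E'
from h import *
print(onz("top",(449.1,217.3),20))
p,d=manip.camera("scene"); cv2.imwrite("pics/s1.png",p[100:400,150:550,::-1].repeat(2,0).repeat(2,1))
E
```

```text
[ 597.00996962 -435.48058696   20.        ]
```

View pics/s1.png

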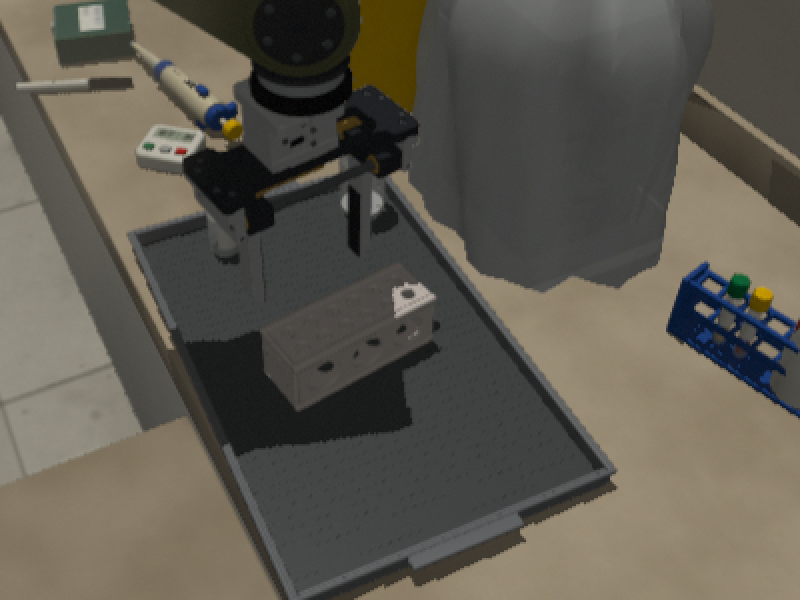

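The fingers are beside the left face, clear of everything, with the bottle and cup behind them. First roll now.

{"api": "apply_moves", "payload": {"series": [[[0.17,-1.3,0],[0,0,0],100],[[0.3,-2.2,0],[0,0,0],100],[[0.4,-2.9,0],[0,0,0],100],[[0.5,-3.6,0.2],[0,0,0],100],[[0.6,-4.3,0.5],[0,0,0],100],[[0.7,-5.0,0.8],[0,0,0],100],[[0.8,-5.7,1.1],[0,0,0],100],[[0.9,-6.3,1.2],[0,0,0],100],[[0.95,-6.9,1.2],[0,0,0],100],[[1.0,-7.4,1.2],[0,0,0],100]]}}

```text
clock: 3.9
eef_pos: [486.4, -253.2, 93.3]
eef_rot: [3.136, -0.005, 0.134]
wrist_force: [-8.9, 2.2, 47.6]
finger_gap: 94.1
```

```bash
python3 - <<'E'
from h import *
p,d=manip.camera("scene"); cv2.imwrite("pics/s2.png",p[100:400,150:550,::-1].repeat(2,0).repeat(2,1))
E
```

```text
(no output)
```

View pics/s2.png

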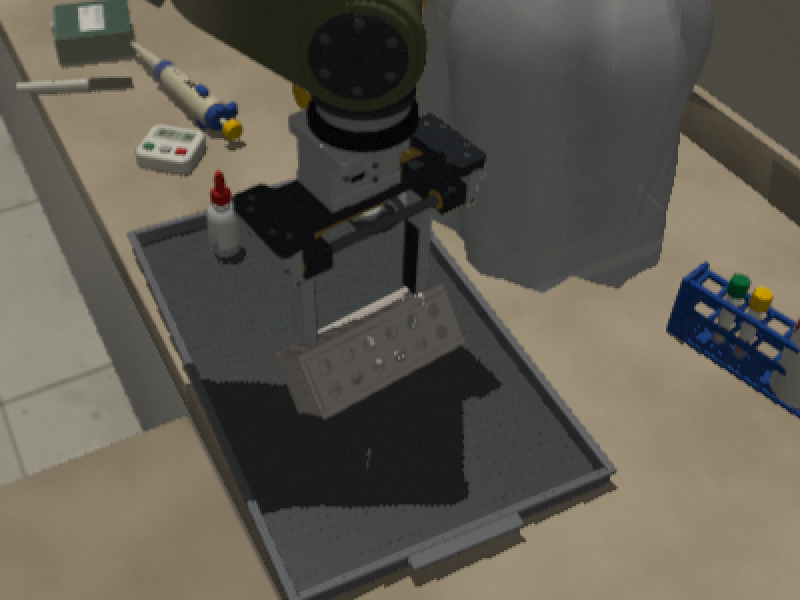

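The rack has tipped to about 50° and the fingertips are on the rising face, pressing down with 48 N. I'll ease up and then carry on to the right.

{"api": "apply_moves", "payload": {"series": [[[0,0,0.5],[0,0,0],100],[[0,-0.2,0.9],[0,0,0],100],[[0.1,-0.6,1.2],[0,0,0],100],[[0.15,-1.0,1.3],[0,0,0],100],[[0.2,-1.5,1.4],[0,0,0],100],[[0.27,-2.0,1.4],[0,0,0],100],[[0.34,-2.5,1.4],[0,0,0],100],[[0.34,-2.5,1.4],[0,0,0],100],[[0.34,-2.5,1.4],[0,0,0],100],[[0.34,-2.5,1.4],[0,0,0],100]]}}

```text
clock: 5.2
eef_pos: [488.1, -276.0, 102.5]
eef_rot: [-3.142, 0.0, 0.134]
wrist_force: [0.2, -0.2, -1.1]
finger_gap: 94.1
```

```bash
python3 - <<'E'
from h import *
p,d=manip.camera("scene"); cv2.imwrite("pics/s3.png",p[100:400,150:550,::-1].repeat(2,0).repeat(2,1))
E
```

```text
(no output)
```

View pics/s3.png

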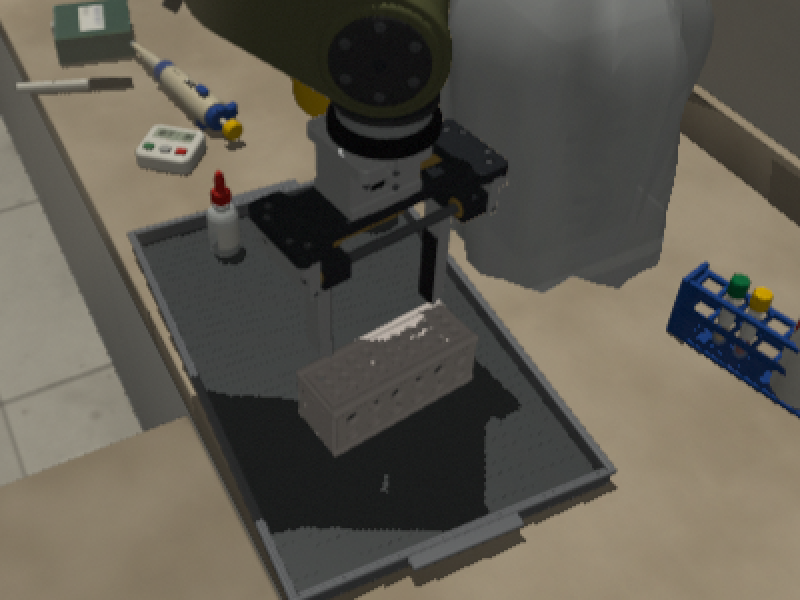

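The first quarter turn is done: 7 mm holes up, the two rows of six on the right. I back off to the left and measure.

{"api": "apply_moves", "payload": {"series": [[[0,2,0.5],[0,0,0],100],[[-0.3,5,0.5],[0,0,0],100],[[-0.6,7,0.5],[0,0,0],100],[[-0.6,7,0.5],[0,0,0],100],[[-0.6,7,0.5],[0,0,0],100],[[-0.6,7,0.5],[0,0,0],100],[[-0.6,7,0.5],[0,0,0],100],[[-0.6,7,0.5],[0,0,0],100],[[-0.6,7,0.5],[0,0,0],100],[[-0.6,7,0.5],[0,0,0],100]]}}

```text
clock: 6.5
eef_pos: [482.1, -206.1, 107.4]
eef_rot: [-3.142, 0.0, 0.134]
wrist_force: [0.2, 0.1, 0.3]
finger_gap: 93.7
```

```bash
cat >> h.py <<'E'
def rack(tag):
    for n in ("scene","top"):
        p,d=manip.camera(n); W=cloud(n,d)
        cv2.imwrite(f"pics/{n}_{tag}.png",p[:,:,::-1])
        m=(W[...,2]>51)&(W[...,2]<66)&(W[...,0]>380)&(W[...,0]<610)&(W[...,1]<-190)&(W[...,1]>-440)
        k,l,s,c=cv2.connectedComponentsWithStats(m.astype(np.uint8))
        i=1+np.argmax(s[1:,4]); Q=W[l==i]
        r=cv2.minAreaRect(Q[:,:2].astype(np.float32)); print(n,len(Q),np.median(Q[:,2]).round(1),r)
E
python3 - <<'E'
from h import *
rack("b")
p=cv2.imread("pics/top_b.png"); c=p[185:340,240:465]; cv2.imwrite("pics/top_bc.png",cv2.resize(c,None,fx=3.5,fy=3.5,interpolation=cv2.INTER_CUBIC))
E
```

```text
scene 2303 56.5 ((490.02825927734375, -295.4966735839844), (141.32098388671875, 56.099449157714844), 7.790807723999023)
top 978 59.2 ((485.97943115234375, -292.2218933105469), (131.3517608642578, 54.164241790771484), 7.838257789611816)
```

View pics/top_bc.png

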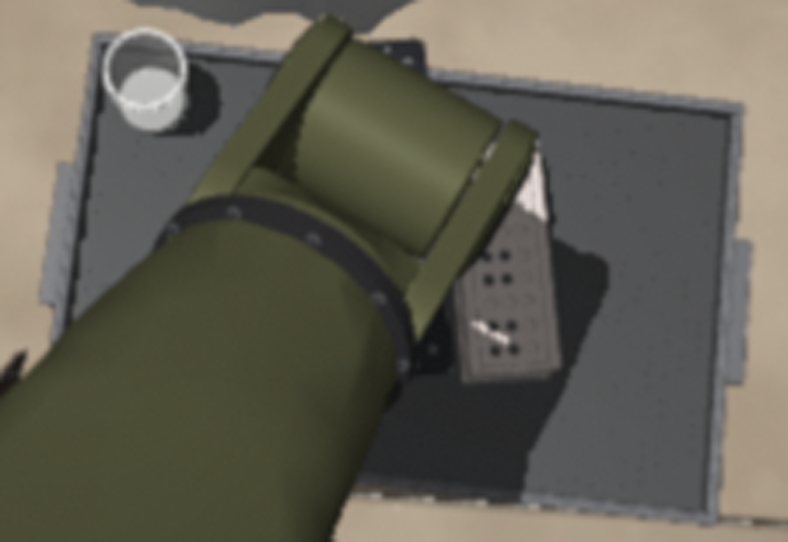

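The rack is at about (490,-294), yaw 0.136, both views within about 4 mm. Second roll now, with the tips rising along the arc this time.

{"api": "apply_moves", "payload": {"series": [[[0,0,-3.0],[0,0,0],100],[[0.1,-2.0,-3.0],[0,0,0],100],[[0.2,-4.0,-3.0],[0,0,0],100],[[0.3,-5.0,-3.0],[0,0,0],100],[[0.4,-5.8,-3.0],[0,0,0],100],[[0.5,-6.5,-2.6],[0,0,0],100],[[0.6,-7.3,-2.0],[0,0,0],100],[[0.7,-8.1,-1.4],[0,0,0],100],[[0.8,-8.9,-0.9],[0,0,0],100],[[0.9,-9.6,-0.6],[0,0,0],100]]}}

```text
clock: 7.85
eef_pos: [491.2, -302.8, 101.8]
eef_rot: [3.141, -0.0, 0.134]
wrist_force: [0.2, 0.4, 0.6]
finger_gap: 93.7
```

```bash
python3 - <<'E'
from h import *
p,d=manip.camera("scene"); cv2.imwrite("pics/s4.png",p[100:400,150:550,::-1].repeat(2,0).repeat(2,1))
E
```

```text
(no output)
```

View pics/s4.png

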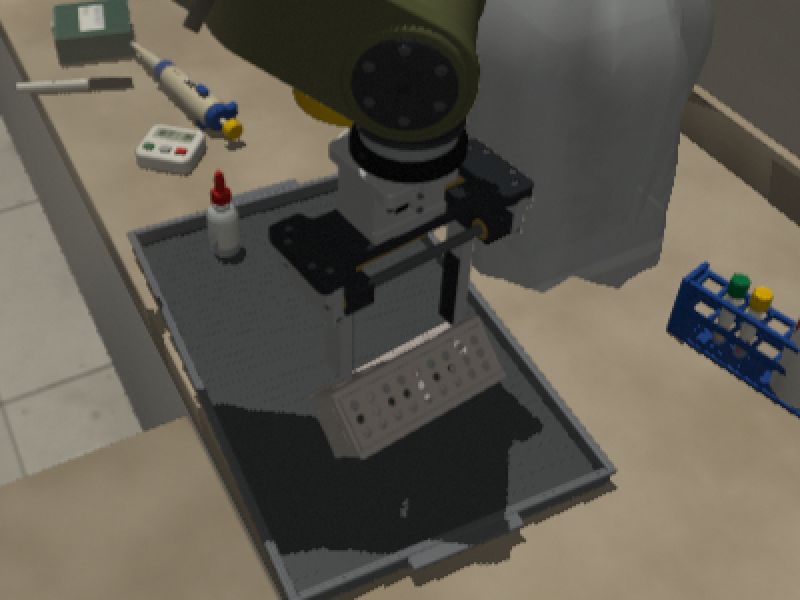

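Near balance with almost no force. I continue to the right, then retreat.

{"api": "apply_moves", "payload": {"series": [[[0.1,-0.7,0.1],[0,0,0],100],[[0.2,-1.4,0.1],[0,0,0],100],[[0.3,-2.1,0.1],[0,0,0],100],[[0.35,-2.5,0.1],[0,0,0],100],[[0.35,-2.5,0.3],[0,0,0],100],[[0.2,-1.0,0.5],[0,0,0],100],[[0,2,1],[0,0,-0.06],100],[[-0.2,5,1],[0,0,-0.12],100],[[-0.2,7.5,1],[0,0,-0.165],100],[[-0.2,7.5,1],[0,0,-0.165],100]]}}

```text
clock: 9.15
eef_pos: [489.1, -225.2, 111.8]
eef_rot: [-3.142, -0.0, -0.029]
wrist_force: [-0.7, -0.5, 0.8]
finger_gap: 94.1
```

```bash
python3 - <<'E'
from h import *
rack("c"); print(manip.read_state()["eef_rot"])
cv2.imwrite("pics/s5.png",cv2.imread("pics/scene_c.png")[100:400,150:550].repeat(2,0).repeat(2,1))
E
```

```text
scene 2500 56.5 ((497.169677734375, -348.6409912109375), (141.06790161132812, 55.38274002075195), 7.568040370941162)
top 1319 59.1 ((497.7796936035156, -344.515625), (140.08642578125, 54.37697219848633), 8.003067016601562)
[ 3.14125233e+00 -4.55839296e-04 -2.94123416e-02]
```

View pics/s5.png

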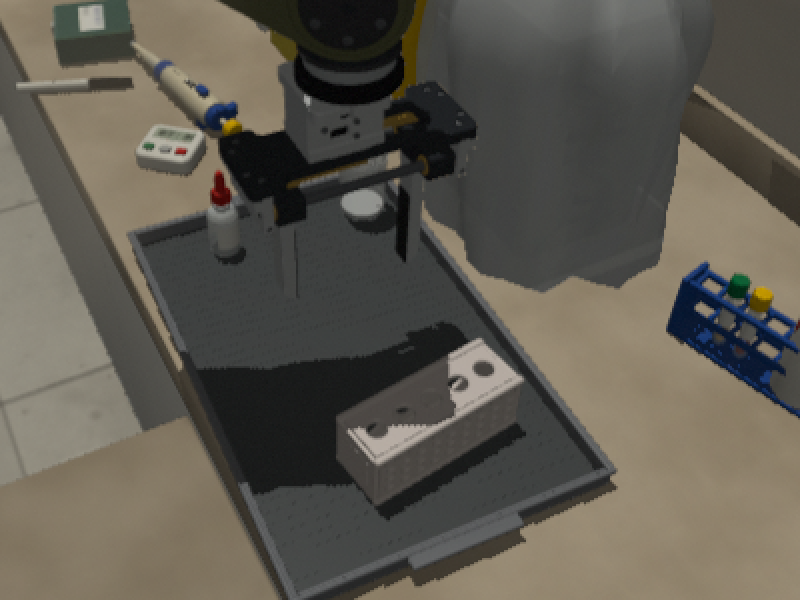

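The side with the single row of five holes is up, and the rack is at about (497.5,-346.5), yaw 0.136. Now I lean the fingers tips-first, go low and approach the left side.

{"api": "apply_moves", "payload": {"series": [[[0.3,0,-1],[-0.15,0.005,0],100],[[0.6,0,-2.5],[-0.3,0.01,0],100],[[0.9,0,-4.5],[-0.3,0.01,0],100],[[0.9,0,-6.5],[-0.3,0.01,0],100],[[0.9,0,-7.6],[-0.3,0.01,0],100],[[0.9,-2,-7.6],[-0.3,0.01,0],100],[[0.9,-4,-7.6],[-0.3,0.01,0],100],[[0.9,-5.5,-7.6],[-0.3,0.01,0],100],[[0.9,-6,-7.6],[-0.3,0.01,0],100],[[0.9,-6,-7.6],[-0.3,0.01,0],100]]}}

```text
clock: 10.5
eef_pos: [498.0, -287.2, 35.4]
eef_rot: [2.842, 0.001, -0.032]
wrist_force: [0.2, -0.1, 0.3]
finger_gap: 93.9
```

```bash
python3 - <<'E'
from h import *
p,d=manip.camera("scene"); cv2.imwrite("pics/s6.png",p[150:400,200:500,::-1].repeat(2,0).repeat(2,1))
E
```

```text
(no output)
```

View pics/s6.png

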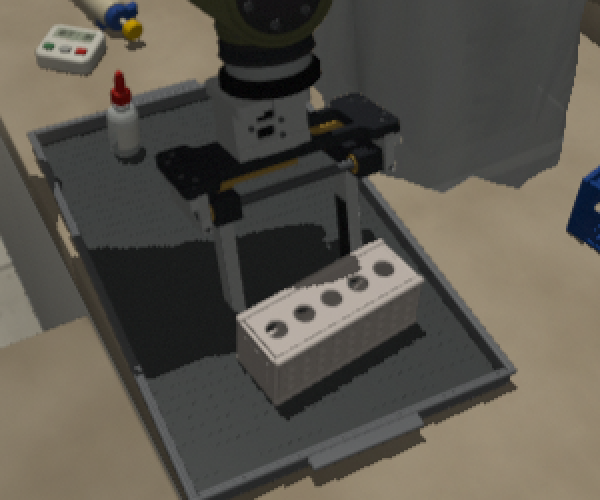

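The fingers are low, tray-aligned and just left of the rack. Slide to the right.

{"api": "apply_moves", "payload": {"series": [[[0,-0.7,0],[0,0,0],100],[[0,-1.4,0],[0,0,0],100],[[-0.1,-2.1,0],[0,0,0],100],[[-0.1,-2.8,0],[0,0,0],100],[[-0.1,-3.5,0],[0,0,0],100],[[-0.1,-4.2,0],[0,0,0],100],[[-0.2,-4.9,0],[0,0,0],100],[[-0.2,-5.6,0],[0,0,0],100],[[-0.2,-6.3,0],[0,0,0],100],[[-0.2,-6.7,0],[0,0,0],100]]}}

```text
clock: 11.8
eef_pos: [496.0, -354.5, 35.4]
eef_rot: [2.841, 0.001, -0.031]
wrist_force: [1.0, 3.8, 1.0]
finger_gap: 94.0
```

```bash
python3 - <<'E'
from h import *
rack("d")
cv2.imwrite("pics/s7.png",cv2.imread("pics/scene_d.png")[150:400,200:500].repeat(2,0).repeat(2,1))
E
```

```text
scene 2847 56.6 ((490.3321838378906, -398.30694580078125), (55.72394561767578, 141.42257690429688), 87.84290313720703)
top 1250 59.0 ((491.22613525390625, -394.89544677734375), (54.56254959106445, 140.3755340576172), 88.35592651367188)
```

View pics/s7.png

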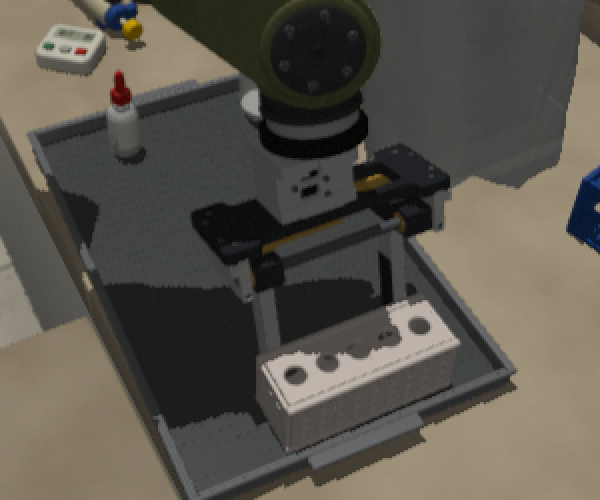

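Aligned (yaw about -0.03), with roughly 9 mm still to go to the right rim. I creep in, watching the force.

{"api": "apply_moves", "payload": {"series": [[[0,-0.2,0],[0,0,0],100],[[0,-0.4,0],[0,0,0],100],[[0,-0.6,0],[0,0,0],100],[[0,-0.7,0],[0,0,0],100],[[0,-0.8,0],[0,0,0],100],[[0,-0.8,0],[0,0,0],100],[[0,-0.8,0],[0,0,0],100],[[0,-0.8,0],[0,0,0],100],[[0,-0.8,0],[0,0,0],100],[[0,-0.8,0],[0,0,0],100]]}}

```text
clock: 13.15
eef_pos: [496.2, -361.7, 35.4]
eef_rot: [2.842, 0.001, -0.031]
wrist_force: [1.3, 6.5, 1.5]
finger_gap: 93.9
```

{"api": "apply_moves", "payload": {"series": [[[0,-0.1,0],[0,0,0],100],[[0,-0.15,0],[0,0,0],100],[[0,-0.2,0],[0,0,0],100],[[0,-0.2,0],[0,0,0],100],[[0,-0.2,0],[0,0,0],100],[[0,-0.2,0],[0,0,0],100],[[0,-0.2,0],[0,0,0],100],[[0,-0.2,0],[0,0,0],100],[[0,-0.2,0],[0,0,0],100],[[0,-0.2,0],[0,0,0],100]]}}

```text
clock: 14.4
eef_pos: [496.4, -362.6, 35.3]
eef_rot: [2.844, 0.001, -0.032]
wrist_force: [1.9, 16.6, 5.5]
finger_gap: 93.9
```

Seated against the right rim: 16.6 N with only 0.9 mm of motion. Next I work out the turn for pushing the near end.

```bash
python3 - <<'E'
from h import *
s=manip.read_state(); R0=Rn.from_euler('xyz',s["eef_rot"])
yaw=-0.032
up=Rn.from_euler('z',yaw-np.pi/2)*Rn.from_euler('x',np.pi)
lean=Rn.from_rotvec(-0.3*np.array([np.sin(0.032),np.cos(0.032),0]))  # tray y axis
Rt=lean*up
print((Rt*R0.inv()).as_rotvec(), np.degrees((Rt*R0.inv()).magnitude()), Rt.as_matrix().round(3), Rt.as_euler('xyz'))
E
```

```text
[ 0.45283468 -0.48348936 -1.520105  ] 95.0063617656665 [[-0.032 -0.955  0.295]
 [-0.999  0.031 -0.009]
 [ 0.    -0.296 -0.955]] [-2.84159265  0.         -1.60279633]
```

{"api": "apply_moves", "payload": {"series": [[[0,2,0],[0,0,0],100],[[0,4.5,2],[0,0,0],100],[[0,5,6],[0,0,0],100],[[-1,5,9],[0.05,-0.05,-0.16],90],[[-3,5,10.5],[0.1,-0.1,-0.33],80],[[-5,4,10.5],[0.15,-0.16,-0.49],60],[[-7,3,10.5],[0.195,-0.21,-0.655],50],[[-9,2,10.5],[0.24,-0.26,-0.81],40],[[-11,1,10.5],[0.29,-0.31,-0.97],30],[[-12,0,10.5],[0.34,-0.36,-1.13],30]]}}

```text
clock: 15.65
eef_pos: [375.2, -364.1, 140.6]
eef_rot: [-2.98, -0.092, -1.21]
wrist_force: [0.4, -0.7, 0.3]
finger_gap: 29.7
```

```bash
python3 - <<'E'
from h import *
rack("e")
s=manip.read_state(); R0=Rn.from_euler('xyz',s["eef_rot"])
Rt=Rn.from_euler('xyz',[-2.84159265,0,-1.60279633])
print(s["eef_pos"],(Rt*R0.inv()).as_rotvec(),s["joints"],s["finger_gap"])
cv2.imwrite("pics/s8.png",cv2.imread("pics/scene_e.png")[150:450,150:550].repeat(2,0).repeat(2,1))
E
```

```text
scene 2888 56.6 ((490.33551025390625, -405.7816467285156), (55.536895751953125, 140.49269104003906), 87.43766784667969)
top 1374 59.1 ((491.5370178222656, -401.1241149902344), (54.244842529296875, 140.4307403564453), 87.59014892578125)
[ 374.88459275 -364.68532204  140.45867479] [ 0.11419545 -0.12348137 -0.38600176] [-0.90037772  0.2652988   1.80068464  0.15412847  0.94488861  0.21944328] 28.01176519088424
```

View pics/s8.png

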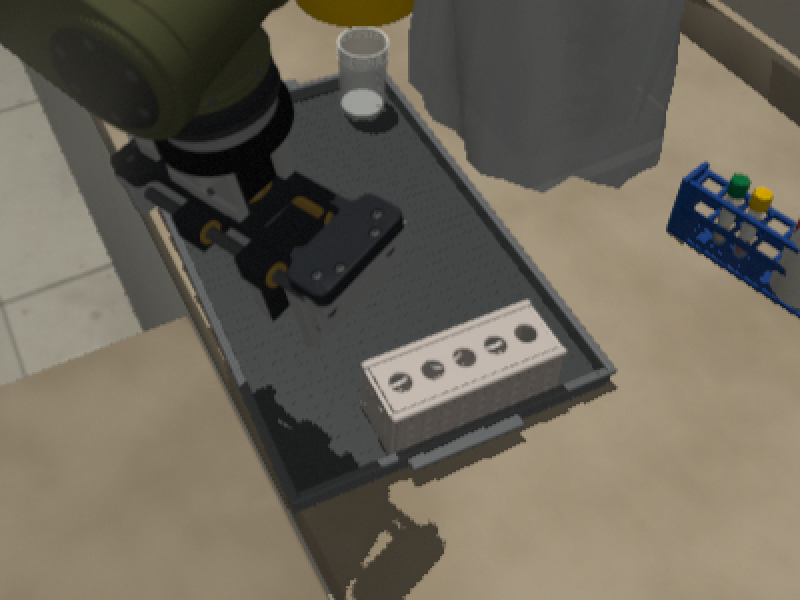

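The rack is flush along the right rim, with the five-hole row up. I move down behind its near end.

{"api": "apply_moves", "payload": {"series": [[[0.3,-1.2,0],[0.04,-0.04,-0.13],30],[[0.6,-2.4,0],[0.08,-0.08,-0.26],30],[[1.0,-3.7,-2],[0.114,-0.123,-0.386],30],[[1.0,-3.7,-5],[0.114,-0.123,-0.386],30],[[1.0,-3.7,-8],[0.114,-0.123,-0.386],30],[[1.0,-3.7,-10],[0.114,-0.123,-0.386],30],[[1.0,-3.7,-10.5],[0.114,-0.123,-0.386],30],[[1.0,-3.7,-10.5],[0.114,-0.123,-0.386],30],[[1.0,-3.7,-10.5],[0.114,-0.123,-0.386],30],[[1.0,-3.7,-10.5],[0.114,-0.123,-0.386],30]]}}

```text
clock: 17.0
eef_pos: [386.2, -400.2, 35.7]
eef_rot: [-2.843, 0.0, -1.597]
wrist_force: [1.0, 5.6, -5.3]
finger_gap: 28.1
```

```bash
python3 - <<'E'
from h import *
p,d=manip.camera("scene"); cv2.imwrite("pics/s9.png",p[150:450,150:550,::-1].repeat(2,0).repeat(2,1))
E
```

```text
(no output)
```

View pics/s9.png

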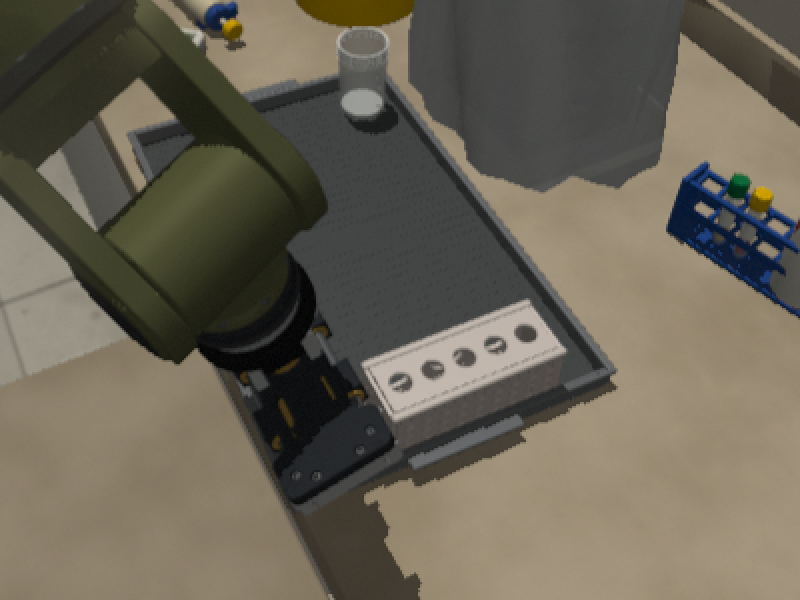

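```bash
python3 - <<'E'
from h import *
s=manip.read_state(); print(s["wrist_force"],s["eef_pos"],s["moment"],s["eef_rot"])
E
```

```text
[ 2.353425    5.52368885 -4.68218996] [ 386.16963771 -400.26181047   35.69776663] [1.17173186 0.21609538 0.28987644] [-2.84261487e+00  5.88561021e-05 -1.59672272e+00]
```

A small steady side force of 5.5 N suggests that the right finger is brushing the right rim. I narrow the jaws first, then push towards the far rim.

{"api": "apply_moves", "payload": {"series": [[[0,0,0],[0,0,0],10],[[0,0,0],[0,0,0],10],[[0,0,0],[0,0,0],10],[[0.8,0,0],[0,0,0],10],[[1.4,0,0],[0,0,0],10],[[1.9,0,0],[0,0,0],10],[[2.4,-0.1,0],[0,0,0],10],[[3.0,-0.1,0],[0,0,0],10],[[3.6,-0.1,0],[0,0,0],10],[[4.2,-0.1,0],[0,0,0],10]]}}

```text
clock: 18.3
eef_pos: [428.2, -402.1, 35.4]
eef_rot: [-2.842, -0.001, -1.598]
wrist_force: [-3.5, -0.9, 1.5]
finger_gap: 9.2
```

```bash
python3 - <<'E'
from h import *
rack("f")
cv2.imwrite("pics/s10.png",cv2.imread("pics/scene_f.png")[150:450,150:550].repeat(2,0).repeat(2,1))
E
```

```text
scene 2338 56.6 ((519.6918334960938, -407.27325439453125), (55.623390197753906, 127.22386169433594), 87.161376953125)
top 1448 59.0 ((515.086669921875, -402.64959716796875), (54.05038070678711, 139.8848114013672), 87.23683166503906)
```

View pics/s10.png

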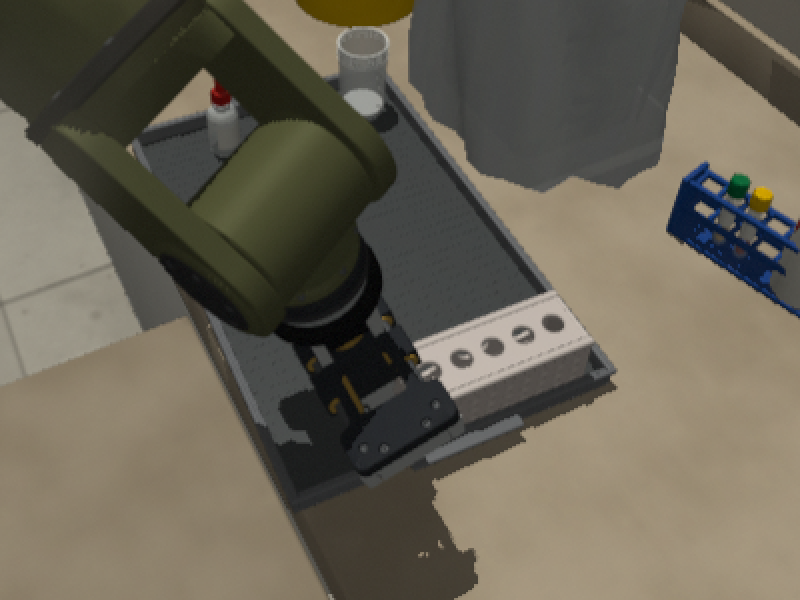

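Sliding along the rim, with about 13 mm to go.

{"api": "apply_moves", "payload": {"series": [[[0.4,0,0],[0,0,0],10],[[0.8,0,0],[0,0,0],10],[[1.0,0,0],[0,0,0],10],[[1.1,0,0],[0,0,0],10],[[1.2,0,0],[0,0,0],10],[[1.2,0,0],[0,0,0],10],[[1.2,0,0],[0,0,0],10],[[1.2,0,0],[0,0,0],10],[[1.2,0,0],[0,0,0],10],[[1.2,0,0],[0,0,0],10]]}}

```text
clock: 19.65
eef_pos: [440.1, -402.1, 35.4]
eef_rot: [-2.842, -0.001, -1.598]
wrist_force: [-1.3, -0.3, 0.4]
finger_gap: 9.1
```

{"api": "apply_moves", "payload": {"series": [[[0.1,0,0],[0,0,0],10],[[0.2,0,0],[0,0,0],10],[[0.3,0,0],[0,0,0],10],[[0.3,0,0],[0,0,0],10],[[0.3,0,0],[0,0,0],10],[[0.3,0,0],[0,0,0],10],[[0.3,0,0],[0,0,0],10],[[0.3,0,0],[0,0,0],10],[[0.3,0,0],[0,0,0],10],[[0.3,0,0],[0,0,0],10]]}}

```text
clock: 20.9
eef_pos: [443.1, -402.1, 35.4]
eef_rot: [-2.842, -0.001, -1.598]
wrist_force: [-1.0, -0.3, 0.4]
finger_gap: 9.3
```

{"api": "apply_moves", "payload": {"series": [[[0.1,0,0],[0,0,0],10],[[0.2,0,0],[0,0,0],10],[[0.3,0,0],[0,0,0],10],[[0.3,0,0],[0,0,0],10],[[0.3,0,0],[0,0,0],10],[[0.3,0,0],[0,0,0],10],[[0.3,0,0],[0,0,0],10],[[0.3,0,0],[0,0,0],10],[[0.3,0,0],[0,0,0],10],[[0.3,0,0],[0,0,0],10]]}}

```text
clock: 22.15
eef_pos: [444.2, -402.1, 35.2]
eef_rot: [-2.845, 0.0, -1.598]
wrist_force: [-23.6, 0.8, 11.6]
finger_gap: 9.8
```

```bash
python3 - <<'E'
from h import *
rack("g")
p=cv2.imread("pics/top_g.png"); c=p[200:290,400:470]; cv2.imwrite("pics/top_gc.png",cv2.resize(c,None,fx=6.5,fy=6.5,interpolation=cv2.INTER_CUBIC))
E
```

```text
scene 2244 56.6 ((537.8798828125, -407.421142578125), (55.411659240722656, 123.39937591552734), 86.82884216308594)
top 1400 59.2 ((530.27197265625, -402.4114990234375), (54.851070404052734, 140.63079833984375), 87.61235046386719)
```

View pics/top_gc.png

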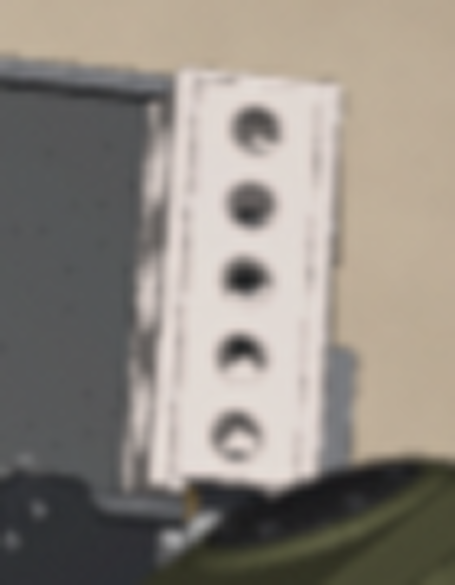

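Against the far rim: 24 N, with motion stopped after 1.1 mm of 3. I back off, go up and check.

{"api": "apply_moves", "payload": {"series": [[[-0.3,0,0],[0,0,0],10],[[-1.5,0,0],[0,0,0],10],[[-3,0.2,1],[0,0,0],10],[[-3,1,5],[0,0,0],10],[[-3,2.5,10],[0,0.1,0.1],10],[[-3,6,14],[0,0.2,0.2],10],[[-3,11,16],[0,0.3,0.3],10],[[-3,16,16],[0,0.3,0.3],10],[[-3,21,16],[0,0.3,0.3],10],[[-3,26,16],[0,0.3,0.3],10]]}}

```text
clock: 23.5
eef_pos: [415.2, -140.7, 196.0]
eef_rot: [-3.138, 0.035, -1.301]
wrist_force: [0.9, 1.4, -0.3]
finger_gap: 9.4
```

```bash
python3 - <<'E'
from h import *
rack("k")
p=cv2.imread("pics/top_k.png"); c=p[185:340,240:465]; cv2.imwrite("pics/top_kc.png",cv2.resize(c,None,fx=3.5,fy=3.5,interpolation=cv2.INTER_CUBIC))
p=cv2.imread("pics/scene_k.png"); c=p[270:420,270:470]; cv2.imwrite("pics/s11.png",cv2.resize(c,None,fx=4,fy=4,interpolation=cv2.INTER_CUBIC))
E
```

```text
scene 2779 56.6 ((528.8032836914062, -406.6456604003906), (55.631343841552734, 141.29078674316406), 87.09284210205078)
top 1466 59.0 ((529.29345703125, -402.41033935546875), (54.338993072509766, 140.12176513671875), 87.26117706298828)
```

View pics/top_kc.png

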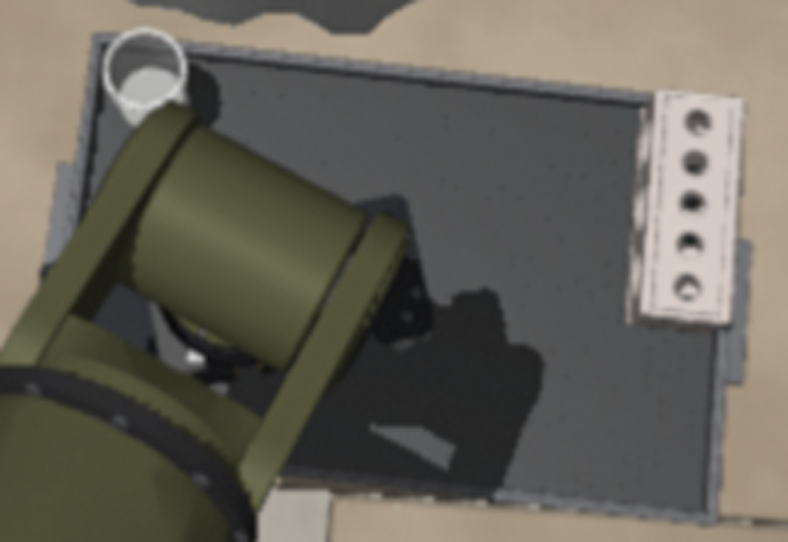

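View pics/s11.png

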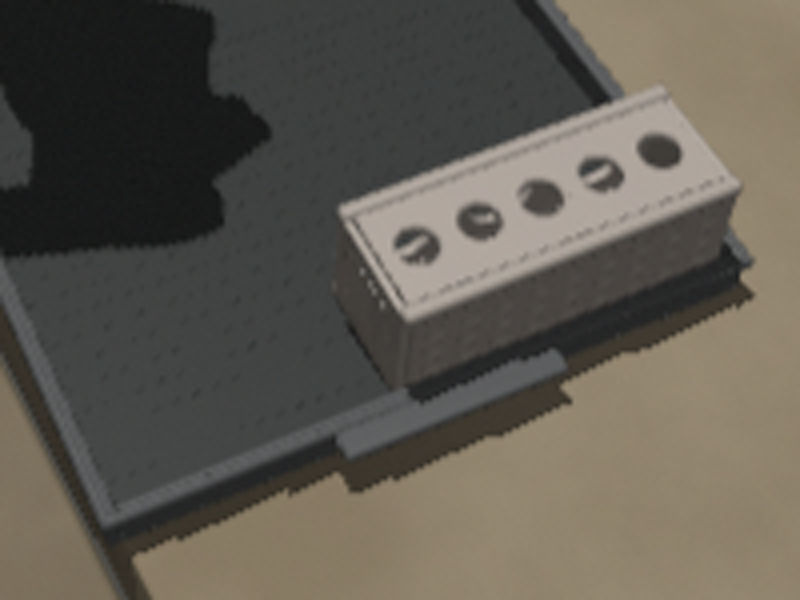

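The rack sits in the corner with the five-hole row up. I check its angle against the rims, fitted from the first image.

```bash
python3 - <<'E'
from h import *
g=cv2.cvtColor(cv2.imread("pics/top0.png"),cv2.COLOR_BGR2GRAY).astype(float)
g=cv2.GaussianBlur(g,(0,0),0.7)
def fit(a,b,half,pol,name):
    a,b=np.array(a,float),np.array(b,float); t=(b-a)/np.linalg.norm(b-a); n=np.array([-t[1],t[0]])
    pts=[]
    for s in np.linspace(0.06,0.94,60):
        c=a+(b-a)*s; o=np.arange(-half,half+.01,.1)
        q=c+np.outer(o,n); v=cv2.remap(g.astype(np.float32),q[:,0].astype(np.float32)[None],q[:,1].astype(np.float32)[None],cv2.INTER_CUBIC)[0]
        d=np.gradient(v)*pol; i=np.argmax(d); pts.append(onz("top",q[i],20)[:2])
    l=cv2.fitLine(np.array(pts,np.float32),cv2.DIST_HUBER,0,.01,.01).ravel(); 
    r=np.abs((np.array(pts)-l[2:])@np.array([-l[1],l[0]]))
    print(name,l,"yaw",np.arctan2(l[1],l[0]),"resid",np.median(r))
    return l
# rim top vs dark interior
R=fit((449.1,217.3),(441.5,328.5),2.5,-1,"right inner"); 
R=fit((449.1,217.3),(441.5,328.5),2.5,1,"right inner +")
F=fit((269,199.5),(449.1,217.3),2.5,-1,"far inner")
F=fit((269,199.5),(449.1,217.3),2.5,1,"far inner+")
for n in "ek":
  pass
p=cv2.imread("pics/top_k.png"); c=p[205:290,415:465]; cv2.imwrite("pics/kk.png",cv2.resize(c,None,fx=7,fy=7,interpolation=cv2.INTER_CUBIC))
E
```

```text
right inner [ 9.9882108e-01 -4.8542954e-02  4.7290741e+02 -4.2936813e+02] yaw -0.04856204 resid 0.49141259815139227
right inner + [ 9.9882472e-01 -4.8467997e-02  4.3131036e+02 -4.2229044e+02] yaw -0.048486993 resid 0.24930900783548138
far inner [ 4.4026997e-02  9.9903035e-01  6.0812488e+02 -2.3885500e+02] yaw 1.5267551 resid 0.48147139712347903
far inner+ [ 4.4748813e-02  9.9899828e-01  6.0204370e+02 -2.4762772e+02] yaw 1.5260326 resid 0.49315631332800924
```

View pics/kk.png

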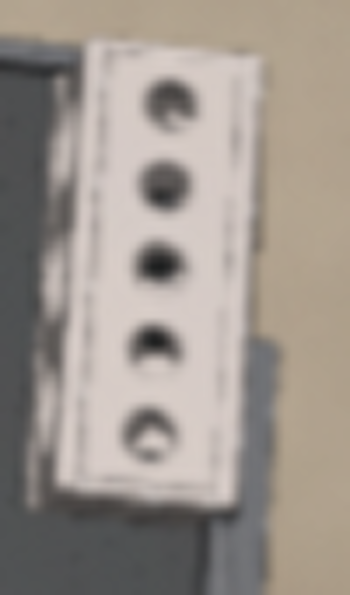

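The tray's yaw from the rim fits is -0.047, and the rack's is -0.048 (top) and -0.051 (scene), so it is flush to within noise. The scene view hints at up to 1 mm of slack on the right, so with time left I'll add one gentle nudge to the right.

```bash
python3 - <<'E'
from h import *
s=manip.read_state(); R0=Rn.from_euler('xyz',s["eef_rot"])
yaw=-0.047
Rt=Rn.from_rotvec(-0.3*np.array([np.cos(yaw),np.sin(yaw),0]))*Rn.from_euler('z',yaw)*Rn.from_euler('x',np.pi)
print(s["eef_pos"],(Rt*R0.inv()).as_rotvec(),Rt.as_euler('xyz'))
E
```

```text
[ 415.27272814 -139.04444643  196.15256539] [-0.27724568  0.17280287  1.24595843] [ 2.84159265  0.         -0.047     ]
```

{"api": "apply_moves", "payload": {"series": [[[1.5,-2.5,0],[-0.038,0.024,0.17],40],[[3,-5,0],[-0.076,0.047,0.34],60],[[4.5,-8,0],[-0.114,0.071,0.51],80],[[6,-11,0],[-0.151,0.094,0.68],100],[[7.5,-14,0],[-0.189,0.118,0.85],100],[[9,-17,0],[-0.227,0.141,1.02],100],[[10,-19,0],[-0.265,0.165,1.19],100],[[10,-19,-4],[-0.277,0.173,1.246],100],[[10,-19,-8],[-0.277,0.173,1.246],100],[[10,-19,-10],[-0.277,0.173,1.246],100]]}}

```text
clock: 24.85
eef_pos: [514.8, -332.5, 93.9]
eef_rot: [2.842, 0.001, -0.051]
wrist_force: [0.5, -1.0, 0.8]
finger_gap: 94.0
```

```bash
python3 - <<'E'
from h import *
p,d=manip.camera("scene"); cv2.imwrite("pics/s12.png",p[150:450,150:550,::-1].repeat(2,0).repeat(2,1)); print(manip.read_state()["eef_pos"])
E
```

```text
[ 514.50140342 -332.1445948    92.19054642]
```

View pics/s12.png

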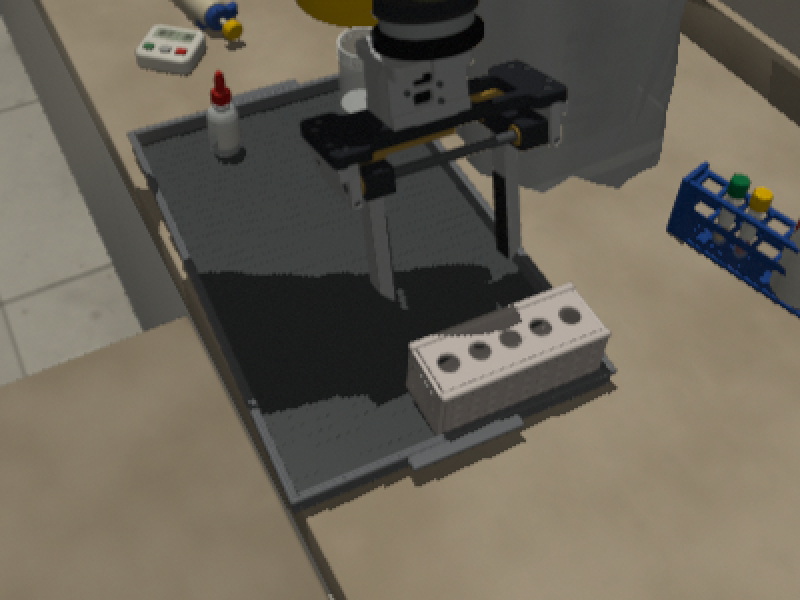

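Everything is still in place. I lower to the left of the rack.

{"api": "apply_moves", "payload": {"series": [[[0,0,-3],[0,0,0],100],[[0,0,-5],[0,0,0],100],[[0,0,-5.5],[0,0,0],100],[[0,-1,-5.5],[0,0,0],100],[[0,-1.8,-5.5],[0,0,0],100],[[0,-2.2,-5.5],[0,0,0],100],[[0,-2.2,-5.5],[0,0,0],100],[[0,-2.2,-5.5],[0,0,0],100],[[0,-2.2,-5.5],[0,0,0],100],[[0,-2.2,-5.5],[0,0,0],100]]}}

```text
clock: 26.15
eef_pos: [516.1, -354.0, 40.4]
eef_rot: [2.841, -0.001, -0.05]
wrist_force: [0.1, 0.3, -0.4]
finger_gap: 93.6
```

{"api": "apply_moves", "payload": {"series": [[[0,0,-0.5],[0,0,0],100],[[0,-0.2,-0.5],[0,0,0],100],[[0,-0.4,-0.5],[0,0,0],100],[[0,-0.6,-0.5],[0,0,0],100],[[0,-0.7,-0.5],[0,0,0],100],[[0,-0.8,-0.5],[0,0,0],100],[[0,-0.9,-0.5],[0,0,0],100],[[0,-1.0,-0.5],[0,0,0],100],[[0,-1.0,-0.5],[0,0,0],100],[[0,-1.0,-0.5],[0,0,0],100]]}}

```text
clock: 27.4
eef_pos: [516.2, -363.6, 35.4]
eef_rot: [2.841, -0.001, -0.05]
wrist_force: [0.7, 7.4, 1.4]
finger_gap: 94.2
```

{"api": "apply_moves", "payload": {"series": [[[0,-0.1,0],[0,0,0],100],[[0,-0.15,0],[0,0,0],100],[[0,-0.2,0],[0,0,0],100],[[0,-0.2,0],[0,0,0],100],[[0,-0.2,0],[0,0,0],100],[[0,-0.2,0],[0,0,0],100],[[0,-0.1,0],[0,0,0],100],[[0,0.5,0],[0,0,0],100],[[0,2,0],[0,0,0],100],[[0,3,1],[0,0,0],100]]}}

```text
clock: 28.65
eef_pos: [515.7, -332.9, 45.2]
eef_rot: [2.841, 0.001, -0.05]
wrist_force: [-0.1, 0.0, -0.4]
finger_gap: 93.9
```

{"api": "apply_moves", "payload": {"series": [[[0,1,3],[0,0,0],100],[[-1,2,7],[0.1,0,0],100],[[-3,5,11],[0.2,0,0],100],[[-5,9,14],[0.3,0,0],100],[[-7,14,16],[0.3,0,0],100],[[-9,19,17],[0.3,0,0],100],[[-11,24,17],[0.3,0,0.1],100],[[-12,30,17],[0.3,0,0.2],100],[[-13,36,17],[0.3,0,0.3],100],[[-14,41,17],[0.3,0,0.4],100]]}}

```text
clock: 29.9
eef_pos: [375.1, 78.0, 216.2]
eef_rot: [3.135, -0.047, 0.35]
wrist_force: [0.5, -0.5, 0.1]
finger_gap: 94.0
```

```bash
python3 - <<'E'
from h import *
rack("z"); print(manip.read_state()["eef_pos"])
p=cv2.imread("pics/top_z.png"); c=p[185:340,180:465]; cv2.imwrite("pics/zc.png",cv2.resize(c,None,fx=2.8,fy=2.8,interpolation=cv2.INTER_CUBIC))
E
```

```text
scene 2786 56.5 ((528.548095703125, -407.896728515625), (56.23169708251953, 141.11676025390625), 87.35796356201172)
top 1466 59.0 ((529.6533203125, -403.5492248535156), (54.69343566894531, 140.6199493408203), 87.62957000732422)
[374.70452655  79.39639012 216.19335888]
```

View pics/zc.png

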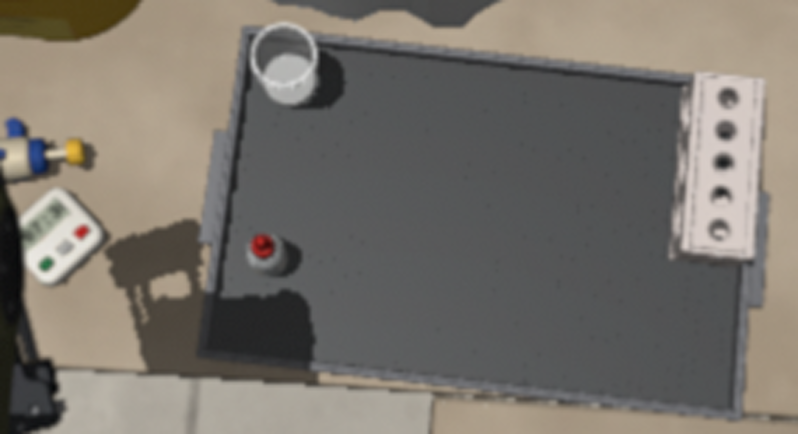

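View pics/scene_z.png

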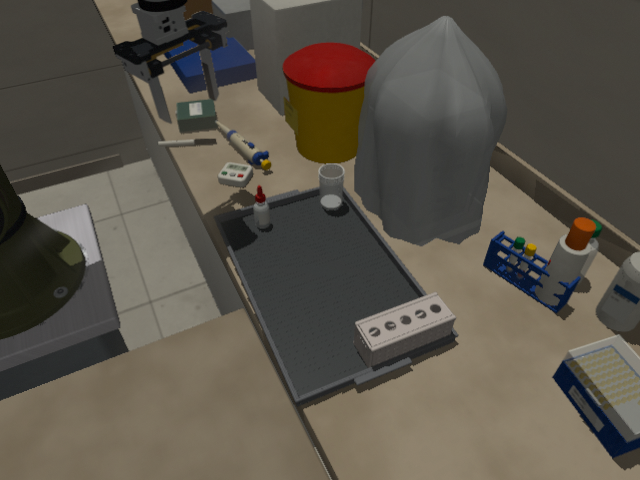

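Both views show the rack about 1 mm further right and parallel to the rim. The bottle, cup and timer are where they started, and the arm is clear.

```bash
python3 - <<'E'
from cell import manip
print(manip.sign_off())
E
```

```text
the job is handed in; nothing more can be done
None
```

The rack is snug in the far right corner of the tray, with the single row of five holes facing up, and I handed the job in at about 30 s.

I rolled it right twice over its long edges. Then I slid it low against the right rim and along to the far rim, and gave it one last nudge to the right.

- **First roll:** the fingers briefly pressed down on the rack with 48 N at the wrist. I eased them up and carried on; the second roll went over with almost no force.
- **Near rim approach:** a finger brushed the right rim at about 5 N while going down behind the near end, so I narrowed the jaws.
- **Contact with the rims:** the first push against the right rim stopped at 17 N and the push to the far rim at 24 N. The last nudge to the right reached 7 N when I read it. I then pressed 2 mm further without taking a reading.
- **Last check of the rack:** its centre is at about (529, -405) and its yaw is -0.041 in the top view, -0.046 in the scene view. The rims fitted at -0.045 to -0.049, so it is parallel to within about 5 mrad. The two cameras disagree by about 4 mm across the tray, so flushness rests mainly on those contact forces; I did not repeat the far push after the last nudge.
- **Other items:** the bottle, cup and timer look unmoved.

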